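Prop up the build-plan tablet

TASK

Set up the tablet stand on the robotics bench: with closed fingers push the orange prop leg away from the back of the tablet until it meets its rubber bumper, and keep it pressed there firmly (about 10 N) for half a second. Use feeling, not force: 18 N on the leg is too much. Then turn the blue lock knob on top of the hinge clockwise as far as it goes, let go, and leave the tablet, the toy rover, the gears and the screwdriver undisturbed.

Things in the scene. Friction and masses are not known exactly. Their poses are not given: they have to be found in the camera images.
- stand: Heavy stand that does not shift: steel base plate (x -120 to 30, y -100 to 100 mm, 8 mm thick) with a tablet 200 mm wide, 12 mm thick leaning on it, top edge 123 mm above the bench. Origin on the bench under the leg's hinge axis; +x out of the tablet's back, +y along its width, z up. The tablet's back is 80 mm (bottom) to 60 mm (top) from the hinge axis.
- hinge_axis (a point): Point on the upright axis of the leg's hinge post, 67.5 mm above the bench; axes as the stand's. The leg swings out clockwise seen from above. Its angle, from the stand's +y, starts at 0.5 to 1.0 rad. Its stop, a black rubber bumper post beside the hinge, lies somewhere from 1.5 to 1.7 rad, differs each time and must be felt; it yields 0.1 to 0.2 mm per N at the push spot.
- leg_push (a point): Push spot on the orange prop leg: on its inner face (towards the tablet), 115 mm from the hinge axis, 67.5 mm above the bench. The leg is an upright plate 10 mm thick, 25 to 110 mm above the bench, 140 mm long from the axis. Its +x: the way the leg swings open; +y: along the leg to its free end; z up. It stays where left; friction takes 1 to 2 N at this spot.
- lock_grip (a point): Grip point of the blue lock knob atop the hinge post, on the hinge axis, 155 mm above the bench. The knob has an upright bar, 42 mm long, 14 mm wide, its top 162 mm and foot 132 mm above the bench, on a 44 mm disc over a grey 68 mm disc. The bar lies along the point's x: grip it across, along y. The point turns with the knob.
- lock (a joint): Angle of the lock knob, rad, growing clockwise seen from above. Starts between 0 and 0.2 (unlocked); a firm end stop at about 1.35 is locked. It stays where it is left; turning takes about 0.06 N m.
- rover: Grey toy rover, 132 mm long (x), 100 mm wide, 83 mm tall, on four black wheels; origin under its centre. To be left alone.
- gear_orange: Orange plastic gear lying flat, 70 mm across, 17 mm tall; origin under its centre. To be left alone.
- gear_blue: Blue plastic gear lying flat, 54 mm across, 17 mm tall; origin under its centre. To be left alone.
- driver: Screwdriver lying flat, green handle, about 200 mm long, under 35 mm tall. To be left alone.
There are look-alikes about, which are no part of the job. Of the things like the part that bears leg_push, leave any that is pink or turquoise; of the rest the larger one is meant.

How it is judged:
By the outcome, as a careful person would: the job done as asked, in the order asked, and still so for the second after the job is handed in, with the robot touching nothing.
It also fails if it takes over 61 s, if anything falls off the work surface, if the arm or the gripper's body presses on something with over 40 N, if the wrist force passes 120 N, or if a joint passes its speed limit or range.

ROBOT

A 6-joint arm with a two-finger parallel gripper is mounted at the origin on the work surface. World frame = base frame: x ahead of the robot, y to its left, z up, the work surface at z = 0. Lengths are in mm, angles in rad, forces in N, time in s.
With the tool pointing down it reaches from about 400 to 925 mm from the base axis. Payload 12.5 kg.
Tool frame: the origin (TCP) lies at the centre of the arm's flange, where the gripper is bolted on; the fingertips stand 190 mm ahead of it and the grasp point (between the pads) lies 171 mm ahead of it; z points along the fingers, y is the line along which they close (so a half turn about z gives the same grasp; the last joint's range is limited). The gripper opens to 95 mm and grips with 3 to 60 N. Pads are 20 mm wide; open, the fingers measure 119 mm over their backs; the gripper's body (75 mm by 180 mm) begins 59 mm behind the grasp point.
Start: joints at [1.03, 0.491, 1.559, -0, 1.092, -0.106], TCP at [263.245, 566.857, 404.761] pointing down, gripper open.
Joint ranges: [-3.1, 3.1], [-0.84, 2.19], [0.05, 2.79], [-1.13, 4.28], [0.06, 2.93], [-2.69, 2.69]. Speed limits (rad/s): [2.22, 2.22, 2.79, 3.14, 3.14, 3.14].

INTERFACE

Orientations are given as [roll, pitch, yaw] about the fixed x, y, z axes, in that order (R = Rz(yaw) Ry(pitch) Rx(roll)).
In Python, from cell import env, read_camera, search_frame, cut_out gives the robot as it stands. The module is installed in compiled form; this text tells all that it offers.
- The arm moves only by the tool move_arm, never from a script. Its argument "commands" is a list of rows, each a list of 3 entries, a list of its own where there are three numbers: the shift along the world's x, y, z normalised to -1 to 1, where 1 is 0.03 m, then the turn about the world's z normalised to -1 to 1, where 1 is 0.08 rad, then the opening, from -1 (shut) to 1 (fully open), so that 0 is half open. A call has 1 to 20 rows; each row shifts and turns the commanded pose from where the row before left it; what a row does not reach is not made up. A row lasts 1/12 s, in which the tool goes at most 41.7 mm and 7.16 degrees, less where a joint would pass 70% of its speed; a pose out of reach is approached as far as the arm can. A call with a number of a shift or a turn outside -1 to 1 is refused whole. A call with a gripper value outside its range is refused whole. The fingers move at their own pace and stop on an object; the grip force is fixed at half the most. Time passes only in rows, so rows that do not move let the fingers close. It gives the time, the measured TCP pose, the force, the opening and the grip force at its end, in the units of the state.
- env.state(): the state, without advancing time (a new reading comes with each control period).
- read_camera(name): name is "scene" or "top"; returns a dict with "image" (384x512x3 uint8, red, green, blue), "fx", "fy", "cx", "cy" (pixels), "rvec" (rotation vector, rad) and "tvec" (3), from world to camera coordinates, as OpenCV has them. Camera axes: x right, y down, z forward; pixel columns grow to the right and rows downward; lengths in mm; the calibration is good to about 2 mm. A picture is of the moment at which its call begins. There is no depth.
- env.job_done(): hands the job in; it is judged then, once.
Trained networks look in a picture, given as the dict that the camera call returned (one of the last four; its "shot" number tells which), for a name from the list of things; names that differ only in an ending like _2 or _b are one class to them, and where a whole thing is asked for, a point or a joint stands for the part that bears it (a point fixed in the world has none). Each returns a list of dicts, best first, with "confidence" (0 to 1); they miss things now and then, are a little off and sometimes report something else, mostly with a low value. They report only what shows in the picture. A call takes as long as a camera call. They do not tell look-alikes from the thing itself.
- search_frame(thing, picture): "at" ([column, row] in pixels, amid what is visible of it).
- cut_out(thing, picture): "region" (384x512 bool, what is visible of it) and "at" ([column, row] in pixels, amid what is visible of it).
The state is a dict: "t": time; "joints": joint angles; "qvel": joint speeds; "tau": joint torques, N m; "eef_pos": TCP position; "tcp_rot": TCP orientation; "ft_force": force on the tool from outside, world axes, zero at the start; "moment": the same for the moment, N m; "opening": opening from 0.0 (shut) to 1.0 (fully open); "grip_force": force on a finger pad.
Only numpy, scipy, OpenCV 4.12 (cv2) and the standard library are available. Lean on these libraries where they do the work, as an engineer would, in place of code of your own. Each camera call takes 0.05 s, during which the arm holds its last target. There are 200 camera calls.

## Working session

There is one attempt and no reset: what is moved stays moved. The work goes in short steps, Python scripts to look and compute and a tool call to move; the robot and the scene stay as the last step left them, time stands still between calls to the robot, and variables do not carry over. Pictures are saved under pics/ and viewed, at most 10 in all, crops included, and the job is handed in when it is done.

Besides the shell and the picture viewer there is one more tool, called after "Call:" by a JSON object that holds its "api" and its "payload". move_arm: Moves the arm, as the interface text tells. Its arguments: {"type":"object","properties":{"commands":{"type":"array","items":{"type":"array"}}},"required":["commands"]}

```bash
mkdir -p pics; python3 - <<'E'
from cell import env, read_camera, search_frame, cut_out
import cv2,numpy as np,pickle
S={}
for n in("scene","top"):
    p=read_camera(n); S[n]=p
    cv2.imwrite(f"pics/{n}0.png",p["image"][:,:,::-1])
    print(n,p["fx"],p["cx"],p["cy"],p["rvec"],p["tvec"])
    for th in("stand","leg_push","lock_grip","lock","rover","driver","gear_orange","gear_blue"):
        print(th,[(np.round(d["at"]),round(d["confidence"],2)) for d in cut_out(th,p)[:4]])
pickle.dump(S,open("s.pkl","wb"))
a=np.hstack([S["scene"]["image"],S["top"]["image"]])
print(env.state())
E
```

```text
scene 376.83745026548246 251.74200168572307 189.07860527583162 [ 1.71439557  1.71804582 -0.75212159] [ -39.81235749 -295.09997351 1569.68857507]
stand [(array([226., 184.]), 0.6)]
leg_push [(array([305., 161.]), 0.86), (array([247., 202.]), 0.66), (array([157., 261.]), 0.66), (array([238., 259.]), 0.58)]
lock_grip [(array([231., 172.]), 0.68)]
lock [(array([233., 173.]), 0.46)]
rover [(array([317., 197.]), 0.59)]
driver [(array([137., 193.]), 0.52)]
gear_orange [(array([183., 202.]), 0.76)]
gear_blue [(array([181., 224.]), 0.64)]
top 351.73242212849124 256.4319507018241 191.08308752051818 [ 2.09953014 -2.15790743  0.20043064] [ 44.1388125  569.52652031 937.12621003]
stand [(array([273., 230.]), 0.71), (array([324., 180.]), 0.37)]
leg_push [(array([333., 109.]), 0.82), (array([254., 179.]), 0.76), (array([258., 130.]), 0.75)]
lock_grip [(array([276., 206.]), 0.63)]
lock [(array([277., 208.]), 0.61)]
rover [(array([181., 212.]), 0.59)]
driver [(array([377., 222.]), 0.8)]
gear_orange [(array([329., 221.]), 0.78)]
gear_blue [(array([325., 180.]), 0.78)]
{'t': 0.9, 'joints': array([ 1.03041550e+00,  4.90918730e-01,  1.55891119e+00, -1.59350092e-05,
        1.09170683e+00, -1.05612905e-01]), 'qvel': array([-6.44999617e-04, -7.67522056e-04,  7.70947183e-04,  5.12330305e-05,
        8.00326985e-04, -1.05205805e-03]), 'tau': array([ 6.34340686e-04, -6.12458897e+01, -2.58431876e+01,  6.93919882e-02,
        4.45880089e-02,  3.16791125e-05]), 'eef_pos': array([263.23754423, 566.86028459, 404.74544262]), 'tcp_rot': array([3.14153855e+00, 1.99559289e-05, 2.70683207e+00]), 'ft_force': array([-0.1979714 ,  0.0055241 ,  0.89320355]), 'moment': array([-0.01623142, -0.03422765,  0.01141341]), 'grip_force': 0.0, 'opening': 0.997870079217139}
```

View pics/scene0.png

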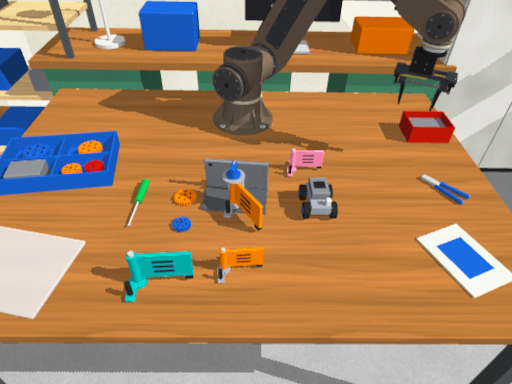

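View pics/top0.png

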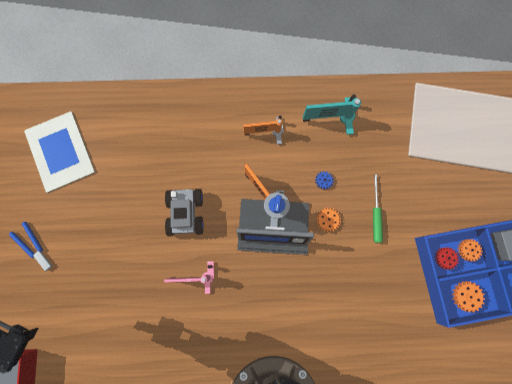

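```bash
cat > h.py <<'E'
import cv2,numpy as np
def K(p): return np.array([[p["fx"],0,p["cx"]],[0,p["fy"],p["cy"]],[0,0,1]])
def at_z(p,uv,z):
    R=cv2.Rodrigues(np.array(p["rvec"]))[0]; t=np.array(p["tvec"])
    d=R.T@np.linalg.solve(K(p),[uv[0],uv[1],1]); c=-R.T@t
    return c+d*(z-c[2])/d[2]
def proj(p,X): return cv2.projectPoints(np.float64(X).reshape(-1,1,3),np.array(p["rvec"]),np.array(p["tvec"]),K(p),None)[0][:,0]
E
python3 - <<'E'
import pickle,cv2,numpy as np
from h import *
S=pickle.load(open("s.pkl","rb"))
a=S["top"]["image"][155:263,225:345,::-1]; b=S["scene"]["image"][145:235,190:280,::-1]
a=cv2.resize(a,(480,432),interpolation=cv2.INTER_CUBIC) ; b=cv2.resize(b,(320,320),interpolation=cv2.INTER_CUBIC)
b=cv2.copyMakeBorder(b,0,112,0,0,cv2.BORDER_CONSTANT)
cv2.imwrite("pics/c1.png",np.hstack([a,b]))
hsv={n:cv2.cvtColor(S[n]["image"],cv2.COLOR_RGB2HSV) for n in S}
for n,(r0,r1,c0,c1) in dict(top=(155,225,235,310),scene=(145,232,200,280)).items():
    m=np.zeros((384,512),bool);m[r0:r1,c0:c1]=1
    h=hsv[n]
    for nm,lo,hi in(("blue",105,125),("orange",8,20)):
        k=m&(h[...,0]>=lo)&(h[...,0]<=hi)&(h[...,1]>(190 if nm=="orange" else 150))&(h[...,2]>(170 if nm=="orange" else 60))
        v,u=np.nonzero(k)
        if len(u)==0: continue
        rect=cv2.minAreaRect(np.c_[u,v].astype(np.float32))
        print(n,nm,len(u),u.mean(),v.mean(),rect,at_z(S[n],(u.mean(),v.mean()),150 if nm=="blue" else 110))
E
```

```text
top blue 148 275.64864864864865 203.35135135135135 ((276.0, 203.0), (16.0, 14.0), 90.0) [519.85726573 -18.04154352 150.        ]
scene blue 157 233.10828025477707 171.7515923566879 ((233.0, 170.0), (16.0, 14.0), 90.0) [538.38958107 -18.75022756 150.        ]
scene orange 616 246.93993506493507 203.5211038961039 ((247.34019470214844, 203.9845428466797), (51.212364196777344, 19.104299545288086), 42.397438049316406) [626.04292509  21.13039403 110.        ]
```

View pics/c1.png

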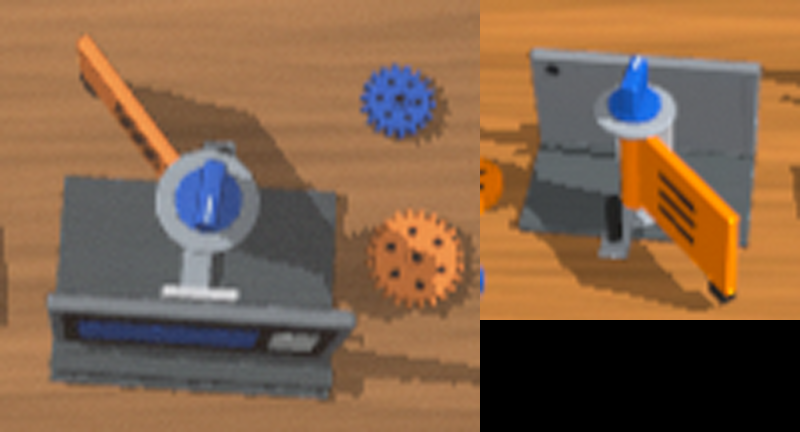

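```bash
python3 - <<'E'
import pickle
from h import *
p=pickle.load(open("s.pkl","rb"))["top"]
f=lambda x,y,z:at_z(p,(225+x/4-.4,155+y/4-.4),z)
print("grey disc",f(207,200,126)); print("blue disc",f(208,198,132)); 
a,b=f(213,163,162),f(208,228,162);print("bar",a,b,(a+b)/2,np.linalg.norm(a-b),np.arctan2(*(a-b)[1::-1]))
a,b=f(50,298,123),f(354,318,123);print("tablet",a,b,np.linalg.norm(a-b),np.arctan2(*(a-b)[1::-1])-np.pi/2)
a,b=f(66,177,8),f(337,196,8);print("base",a,b,np.linalg.norm(a-b),np.arctan2(*(a-b)[1::-1])-np.pi/2,(a+b)/2)
a,b=f(83,38,110),f(172,160,110);print("leg",a,b,np.arctan2(*(a-b)[1::-1]))
s=pickle.load(open("s.pkl","rb"))["scene"]
g=lambda x,y,z:at_z(s,(190+x/3.556-.4,145+y/3.556-.4),z)
print("scene disc",g(635,108,126)-0 if 0 else g(635-480,108,126))
for th,uv,z in(("rover",(184,212),60),("gb",(325,180),17),("go",(329,220),17)): print(th,at_z(p,uv,z))
E
```

```text
grey disc [520.06893798 -21.23506216 126.        ]
blue disc [520.48830501 -21.53684911 132.        ]
bar [538.05269177 -23.52124471 162.        ] [497.48901611 -18.861506   162.        ] [517.77085394 -21.19137535 162.        ] 40.83044143783647 -0.11437332740832638
tablet [460.07636072  81.22798166 123.        ] [ 442.04157383 -112.24664142  123.        ] 194.31336370123003 -0.09294667171400928
base [556.69285969  73.61746249   8.        ] [ 537.26891706 -123.89116554    8.        ] 198.46145140469292 -0.09802955390578116 [546.98088838 -25.13685152   8.        ]
leg [634.17355057  56.66760716 110.        ] [ 5.49607893e+02 -1.93817939e-01  1.10000000e+02] 0.5919570765201827
scene disc [523.66016032 -19.34143395 126.        ]
rover [515.84264122 229.75128871  60.        ]
gb [ 604.49830611 -173.64039874   17.        ]
go [ 486.89415704 -177.72936623   17.        ]
```

Call:
{"api": "move_arm", "payload": {"commands": [[[0.55,-0.82,0],0.64,-1],[[0.55,-0.82,0],0.64,-1],[[0.55,-0.82,0],0.64,-1],[[0.55,-0.82,0],0.64,-1],[[0.55,-0.82,0],0.64,-1],[[0.55,-0.82,0],0.64,-1],[[0.55,-0.82,0],0.64,-1],[[0.55,-0.82,0],0.64,-1],[[0.55,-0.82,0],0.64,-1],[[0.55,-0.82,0],0.64,-1],[[0.55,-0.82,0],0.64,-1],[[0.55,-0.82,0],0.64,-1],[[0.55,-0.82,0],0.64,-1],[[0.55,-0.82,0],0.64,-1],[[0.55,-0.82,0],0.64,-1],[[0.55,-0.82,0],0.64,-1],[[0.55,-0.82,0],0.64,-1],[[0.55,-0.82,0],0.64,-1],[[0,0,0],0,-1],[[0,0,0],0,-1]]}}

```text
t: 2.57
eef_pos: [560.8, 122.9, 404.5]
tcp_rot: [3.141, -0.0, -2.657]
ft_force: [0.2, 0.9, 0.1]
opening: 0.005
grip_force: 0.0
```

Call:
{"api": "move_arm", "payload": {"commands": [[[0.5,-0.73,0],0.7,-1],[[0.5,-0.73,0],0.7,-1],[[0,0,-0.5],0,-1],[[0,0,-0.9],0,-1],[[0,0,-0.9],0,-1],[[0,0,-0.9],0,-1],[[0,0,-0.9],0,-1],[[0,0,-0.8],0,-1],[[0,0,-0.4],0,-1],[[0,0,0],0,-1],[[0,0,0],0,-1]]}}

```text
t: 3.48
eef_pos: [590.3, 80.9, 246.1]
tcp_rot: [3.141, -0.0, -2.542]
ft_force: [0.8, -0.3, -0.3]
opening: 0.007
grip_force: 0.0
```

```bash
python3 - <<'E'
from cell import env, read_camera
import cv2,numpy as np
P=[]
for n in("top","scene"):
    p=read_camera(n); a=p["image"][130:240,200:330,::-1] if n=="top" else p["image"][130:240,190:290,::-1]
    P.append(cv2.resize(a,None,fx=3.4,fy=3.4,interpolation=cv2.INTER_CUBIC))
cv2.imwrite("pics/c2.png",np.hstack(P)); s=env.state(); print(s["eef_pos"],s["tcp_rot"],s["ft_force"])
E
```

```text
[590.50321836  80.58825437 247.24181095] [-3.14057560e+00  1.74404920e-03 -2.54256768e+00] [-0.58172327 -0.15277071  0.21075397]
```

View pics/c2.png

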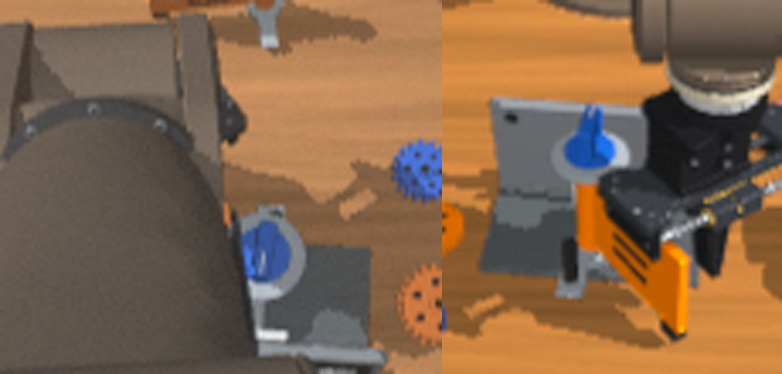

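Call:
{"api": "move_arm", "payload": {"commands": [[[0.08,-0.13,0],0,-1],[[0.08,-0.13,0],0,-1],[[0.08,-0.13,0],0,-1],[[0.08,-0.13,0],0,-1],[[0.08,-0.13,0],0,-1],[[0.08,-0.13,0],0,-1],[[0.076,-0.1,0],-0.41,-1],[[0.076,-0.1,0],-0.41,-1],[[0.076,-0.1,0],-0.41,-1],[[0.076,-0.1,0],-0.41,-1],[[0.076,-0.1,0],-0.41,-1],[[0.076,-0.1,0],-0.41,-1]]}}

```text
t: 4.58
eef_pos: [618.4, 38.5, 245.7]
tcp_rot: [3.141, -0.001, -2.741]
ft_force: [-1.1, 1.2, -0.3]
opening: 0.004
grip_force: 0.8
```

Call:
{"api": "move_arm", "payload": {"commands": [[[0.056,-0.117,0],-0.42,-1],[[0.056,-0.117,0],-0.42,-1],[[0.056,-0.117,0],-0.42,-1],[[0.056,-0.117,0],-0.42,-1],[[0.056,-0.117,0],-0.42,-1],[[0.056,-0.117,0],-0.42,-1],[[0.026,-0.093,0],-0.31,-1],[[0.026,-0.093,0],-0.31,-1],[[0.026,-0.093,0],-0.31,-1],[[0.026,-0.093,0],-0.31,-1],[[0.026,-0.093,0],-0.31,-1],[[0.026,-0.093,0],-0.31,-1],[[0,0,0],0,-1]]}}

```text
t: 5.67
eef_pos: [633.1, 0.5, 245.7]
tcp_rot: [-3.142, -0.0, -3.092]
ft_force: [-0.4, -0.4, -0.3]
opening: 0.005
grip_force: 0.0
```

Call:
{"api": "move_arm", "payload": {"commands": [[[0.01,-0.05,0],-0.16,-1],[[0.01,-0.05,0],-0.16,-1],[[0.01,-0.05,0],-0.16,-1],[[0,-0.04,0],-0.13,-1],[[0,0,0],0,-1]]}}

```text
t: 6.08
eef_pos: [634.0, -4.9, 245.8]
tcp_rot: [-3.142, 0.0, -3.14]
ft_force: [-0.0, 0.7, -0.4]
opening: 0.005
grip_force: 0.2
```

Call:
{"api": "move_arm", "payload": {"commands": [[[0,-0.02,0],-0.065,-1],[[0,-0.02,0],-0.065,-1],[[0,0,0],0,-1]]}}

```text
t: 6.33
eef_pos: [634.1, -5.9, 245.8]
tcp_rot: [3.142, 0.0, 3.134]
ft_force: [0.3, 0.4, -0.2]
opening: 0.006
grip_force: 0.4
```

Call:
{"api": "move_arm", "payload": {"commands": [[[0,-0.02,0],-0.065,-1],[[0,-0.02,0],-0.065,-1],[[0,0,0],0,-1]]}}

```text
t: 6.58
eef_pos: [634.1, -7.1, 245.8]
tcp_rot: [3.142, 0.0, 3.123]
ft_force: [1.1, 0.8, 0.3]
opening: 0.003
grip_force: 0.6
```

Call:
{"api": "move_arm", "payload": {"commands": [[[0,-0.02,0],-0.065,-1],[[0,-0.02,0],-0.065,-1],[[0,0,0],0,-1]]}}

```text
t: 6.83
eef_pos: [634.0, -8.3, 245.8]
tcp_rot: [3.142, 0.0, 3.113]
ft_force: [0.7, 1.1, -0.1]
opening: 0.005
grip_force: 0.6
```

Call:
{"api": "move_arm", "payload": {"commands": [[[0,-0.02,0],-0.065,-1],[[0,-0.02,0],-0.065,-1],[[0,0,0],0,-1]]}}

```text
t: 7.08
eef_pos: [634.0, -9.6, 245.8]
tcp_rot: [3.142, 0.0, 3.102]
ft_force: [0.5, 0.4, 1.2]
opening: 0.002
grip_force: 0.6
```

Call:
{"api": "move_arm", "payload": {"commands": [[[0,-0.02,0],-0.065,-1],[[0,-0.02,0],-0.065,-1],[[0,0,0],0,-1]]}}

```text
t: 7.33
eef_pos: [634.0, -10.8, 245.8]
tcp_rot: [3.142, 0.0, 3.092]
ft_force: [1.3, 1.1, 0.5]
opening: 0.002
grip_force: 0.5
```

Call:
{"api": "move_arm", "payload": {"commands": [[[0,-0.02,0],-0.065,-1],[[0,-0.02,0],-0.065,-1],[[0,0,0],0,-1]]}}

```text
t: 7.58
eef_pos: [634.0, -12.0, 245.8]
tcp_rot: [3.142, 0.0, 3.081]
ft_force: [1.7, 0.2, 0.0]
opening: 0.003
grip_force: 0.5
```

Call:
{"api": "move_arm", "payload": {"commands": [[[0,-0.02,0],-0.065,-1],[[0,-0.02,0],-0.065,-1],[[0,0,0],0,-1]]}}

```text
t: 7.83
eef_pos: [634.0, -13.1, 245.8]
tcp_rot: [3.142, 0.0, 3.071]
ft_force: [0.9, 0.4, 0.5]
opening: 0.001
grip_force: 0.5
```

Call:
{"api": "move_arm", "payload": {"commands": [[[0,-0.02,0],-0.065,-1],[[0,-0.02,0],-0.065,-1],[[0,0,0],0,-1]]}}

```text
t: 8.08
eef_pos: [634.0, -14.3, 245.7]
tcp_rot: [3.142, -0.0, 3.061]
ft_force: [0.9, 1.0, 0.5]
opening: 0.003
grip_force: 0.5
```

Call:
{"api": "move_arm", "payload": {"commands": [[[0,-0.02,0],-0.065,-1],[[0,-0.02,0],-0.065,-1],[[0,0,0],0,-1]]}}

```text
t: 8.33
eef_pos: [634.0, -15.5, 245.7]
tcp_rot: [3.142, -0.0, 3.05]
ft_force: [0.5, 1.5, -0.3]
opening: 0.007
grip_force: 0.5
```

Call:
{"api": "move_arm", "payload": {"commands": [[[0,-0.02,0],-0.065,-1],[[0,-0.02,0],-0.065,-1],[[0,0,0],0,-1]]}}

```text
t: 8.58
eef_pos: [634.0, -16.8, 245.8]
tcp_rot: [3.141, 0.0, 3.04]
ft_force: [1.1, 1.1, -0.1]
opening: 0.004
grip_force: 0.5
```

Call:
{"api": "move_arm", "payload": {"commands": [[[0,-0.02,0],-0.065,-1],[[0,-0.02,0],-0.065,-1],[[0,0,0],0,-1]]}}

```text
t: 8.83
eef_pos: [634.0, -18.0, 245.7]
tcp_rot: [3.142, -0.0, 3.029]
ft_force: [0.7, 0.9, 0.3]
opening: 0.007
grip_force: 0.5
```

Call:
{"api": "move_arm", "payload": {"commands": [[[0,-0.02,0],-0.065,-1],[[0,-0.02,0],-0.065,-1],[[0,0,0],0,-1]]}}

```text
t: 9.08
eef_pos: [634.0, -18.7, 245.8]
tcp_rot: [3.141, 0.0, 3.019]
ft_force: [1.6, 5.9, 0.7]
opening: 0.006
grip_force: 2.7
```

Call:
{"api": "move_arm", "payload": {"commands": [[[0,-0.015,0],0,-1],[[0,0,0],0,-1],[[0,0,0],0,-1]]}}

```text
t: 9.33
eef_pos: [634.0, -18.8, 245.8]
tcp_rot: [3.141, 0.0, 3.019]
ft_force: [1.9, 7.5, -0.2]
opening: 0.001
grip_force: 4.0
```

Call:
{"api": "move_arm", "payload": {"commands": [[[0,-0.013,0],0,-1],[[0,-0.01,0],0,-1],[[0,0,0],0,-1],[[0,0,0],0,-1]]}}

```text
t: 9.67
eef_pos: [634.0, -19.0, 245.8]
tcp_rot: [3.14, 0.0, 3.019]
ft_force: [2.6, 12.9, 0.0]
opening: 0.004
grip_force: 6.1
```

Call:
{"api": "move_arm", "payload": {"commands": [[[0,0.004,0],0,-1],[[0,0,0],0,-1],[[0,0,0],0,-1]]}}

```text
t: 9.92
eef_pos: [634.0, -18.9, 245.8]
tcp_rot: [3.14, -0.0, 3.02]
ft_force: [2.4, 12.0, -0.5]
opening: 0.003
grip_force: 5.7
```

Call:
{"api": "move_arm", "payload": {"commands": [[[0,0.006,0],0,-1],[[0,0,0],0,-1],[[0,0,0],0,-1],[[0,0,0],0,-1],[[0,0,0],0,-1],[[0,0,0],0,-1],[[0,0,0],0,-1],[[0,0,0],0,-1],[[0,0,0],0,-1]]}}

```text
t: 10.67
eef_pos: [634.0, -18.9, 245.8]
tcp_rot: [3.14, 0.0, 3.019]
ft_force: [2.1, 10.5, 0.5]
opening: 0.002
grip_force: 5.2
```

Call:
{"api": "move_arm", "payload": {"commands": [[[0,0.05,0],0,-1],[[0,0.15,0],0,-1],[[0,0.35,0],0,-1],[[0,0.35,0],0,-1],[[0,0,0.5],0,-1],[[0,0,0.9],0,-1],[[0,0,0.9],0,-1],[[0,0,0.9],0,-1],[[0,0,0.9],0,1],[[0,0,0.9],0,1],[[-0.55,-0.15,0.3],0,1],[[-0.8,-0.2,0],0,1],[[-0.8,-0.2,0],0,1],[[-0.8,-0.2,0],0,1],[[-0.8,-0.2,0],0,1],[[0,0,0],0,1],[[0,0,0],0,1]]}}

```text
t: 12.08
eef_pos: [520.9, -20.9, 405.3]
tcp_rot: [3.142, 0.001, 3.019]
ft_force: [0.0, -0.5, 0.1]
opening: 0.576
grip_force: 0.0
```

```bash
python3 - <<'E'
from cell import env, read_camera
from h import *
p=read_camera("scene"); a=p["image"][110:240,180:310,::-1]
cv2.imwrite("pics/c3.png",cv2.resize(a,None,fx=4.4,fy=4.4,interpolation=cv2.INTER_CUBIC)); s=env.state(); print(s["eef_pos"],s["tcp_rot"],s["ft_force"],s["opening"])
E
```

```text
[521.67676013 -20.94243337 405.20721926] [3.14153101e+00 1.00393124e-03 3.01958038e+00] [ 0.49741057 -0.06575089  0.24764341] 0.6228596880109681
```

View pics/c3.png

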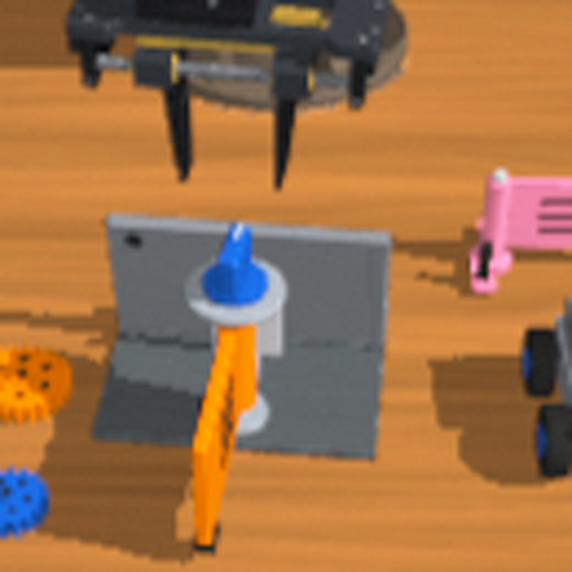

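Call:
{"api": "move_arm", "payload": {"commands": [[[-0.05,0,-0.7],0,0.3],[[0,0,-0.8],0,0.3],[[0,0,-0.7],0,0.3],[[0,0,-0.43],0,0.3],[[0,0,0],0,0.3],[[0,0,0],0,-1],[[0,0,0],0,-1],[[0,0,0],0,-1],[[0,0,0],0,-1],[[0,0,0],0,-1],[[0,0,0],0,-1],[[0,0,0],0,-1],[[0,0,0],0,-1],[[0,0,0],0,-1],[[0,0,0],0,-1]]}}

```text
t: 13.38
eef_pos: [519.8, -21.1, 326.1]
tcp_rot: [3.141, -0.0, 3.019]
ft_force: [-2.5, 4.7, 3.7]
opening: 0.146
grip_force: 29.9
```

Call:
{"api": "move_arm", "payload": {"commands": [[[0,0,0],-0.3,-1],[[0,0,0],-0.75,-1],[[0,0,0],-0.75,-1],[[0,0,0],-0.75,-1],[[0,0,0],-0.75,-1],[[0,0,0],-0.75,-1],[[0,0,0],-0.75,-1],[[0,0,0],-0.75,-1],[[0,0,0],-0.75,-1],[[0,0,0],-0.75,-1],[[0,0,0],-0.75,-1],[[0,0,0],-0.75,-1],[[0,0,0],-0.75,-1],[[0,0,0],-0.75,-1],[[0,0,0],-0.75,-1],[[0,0,0],-0.75,-1],[[0,0,0],-0.75,-1],[[0,0,0],-0.75,-1],[[0,0,0],-0.75,-1],[[0,0,0],0,-1]]}}

```text
t: 15.05
eef_pos: [520.1, -20.6, 326.1]
tcp_rot: [3.14, -0.001, 1.911]
ft_force: [1.5, 10.1, 2.3]
opening: 0.146
grip_force: 29.9
```

```bash
python3 -c "
from cell import env
s=env.state();print(s['moment'],s['tcp_rot'],s['ft_force'],s['joints'])"
```

```text
[ 1.75390502 -0.17890583  0.01562071] [ 3.14021770e+00 -1.16847683e-03  1.91142248e+00] [ 1.47917976 10.12796516  2.28711706] [-0.1668377   0.44543896  1.90044901  0.00236639  0.79507224 -0.50911953]
```

Call:
{"api": "move_arm", "payload": {"commands": [[[0,0.02,0],-0.5,-1],[[0,0,0],-0.5,-1],[[0,0,0],-0.5,-1],[[0,0,0],-0.5,-1],[[0,0,0],0,-1],[[0,0,0],0,-1]]}}

```text
t: 15.55
eef_pos: [520.2, -20.4, 326.1]
tcp_rot: [3.14, -0.001, 1.755]
ft_force: [1.7, 5.6, 1.4]
opening: 0.144
grip_force: 29.9
```

```bash
python3 -c "
from cell import env
s=env.state();print(s['moment'],s['tcp_rot'],s['ft_force'])"
```

```text
[ 1.01674862 -0.19951289 -0.05334102] [ 3.14031433e+00 -5.77109225e-04  1.75500956e+00] [1.66299239 5.60917252 1.40120068]
```

Call:
{"api": "move_arm", "payload": {"commands": [[[0,0,0],-0.35,-1],[[0,0,0],-0.35,-1],[[0,0,0],0,-1],[[0,0,0],0,-1]]}}

```text
t: 15.88
eef_pos: [520.2, -20.4, 326.1]
tcp_rot: [3.14, -0.0, 1.7]
ft_force: [2.3, 5.5, 1.5]
opening: 0.145
grip_force: 30.0
```

```bash
python3 -c "
from cell import env
s=env.state();print(s['moment'],s['tcp_rot'],s['ft_force'])"
```

```text
[ 0.94873766 -0.24407868  0.21072426] [ 3.14039913e+00 -4.16752921e-04  1.69979073e+00] [2.29261642 5.45962164 1.53583233]
```

Call:
{"api": "move_arm", "payload": {"commands": [[[0,0,0],-0.35,-1],[[0,0,0],-0.35,-1],[[0,0,0],0,-1],[[0,0,0],0,-1]]}}

```text
t: 16.22
eef_pos: [520.2, -20.5, 326.1]
tcp_rot: [3.14, 0.0, 1.646]
ft_force: [2.4, 5.2, 2.3]
opening: 0.15
grip_force: 31.3
```

```bash
python3 -c "
from cell import env
s=env.state();print(s['moment'],s['tcp_rot'],s['ft_force'])"
```

```text
[ 0.84472297 -0.32862847  0.92201142] [3.14032586e+00 1.41347119e-04 1.64570031e+00] [2.38508848 5.16938911 2.30131666]
```

Call:
{"api": "move_arm", "payload": {"commands": [[[0,0,0],0,0.2],[[0,0,0],0,0.2],[[0,0,0],0,0.2],[[0,0,0],0,0.2],[[0,0,0],0,0.2],[[0,0,0],0,0.2],[[0,0,0.4],0,0.2],[[0,0,0.8],0,0.2],[[0,0,0.8],0,0.2],[[0,0,0.8],0,0.2],[[-0.5,0.8,0.2],0,0.2],[[-0.5,0.8,0],0,0.2],[[-0.5,0.8,0],0,0.2],[[-0.3,0.8,0],0,0.2],[[0,0.8,0],0,0.2],[[0,0.8,0],0,0.2],[[0,0.8,0],0,0.2],[[0,0.8,0],0,0.2],[[0,0.8,0],0,0.2],[[0,0.8,0],0,0.2]]}}

```text
t: 17.88
eef_pos: [465.8, 220.4, 415.9]
tcp_rot: [3.142, 0.0, 1.644]
ft_force: [0.3, -0.0, -0.3]
opening: 0.596
grip_force: 0.0
```

Call:
{"api": "move_arm", "payload": {"commands": [[[0,0.5,0],0,0.2],[[0,0.3,0],0,0.2],[[0,0,0],0,0.2],[[0,0,0],0,0.2]]}}

```text
t: 18.22
eef_pos: [465.9, 243.0, 415.7]
tcp_rot: [-3.141, 0.0, 1.644]
ft_force: [0.5, 0.4, 0.2]
opening: 0.6
grip_force: 0.0
```

```bash
python3 - <<'E'
from cell import env, read_camera
from h import *
p=read_camera("top"); P=[p["image"][150:258,220:350,::-1]]
q=read_camera("scene"); P.append(q["image"][140:248,170:260,::-1])
cv2.imwrite("pics/c4.png",cv2.resize(np.hstack(P),None,fx=3.6,fy=3.6,interpolation=cv2.INTER_CUBIC)); s=env.state(); print(s["eef_pos"],s["ft_force"])
E
```

```text
[466.01082961 242.43403753 415.83743043] [-0.50425837  0.37067509  0.90742939]
```

View pics/c4.png

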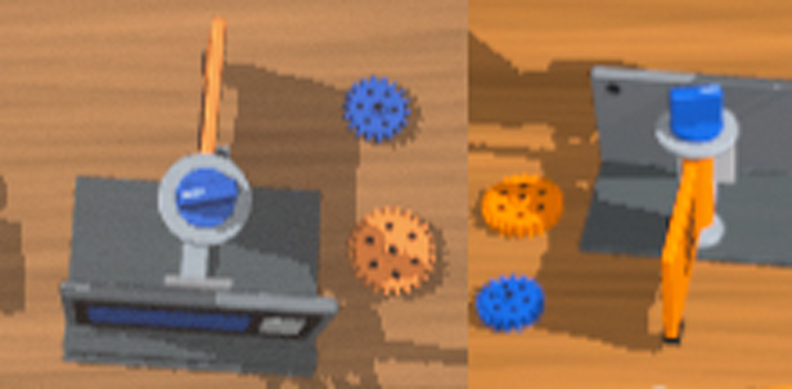

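```bash
python3 -c "
from cell import env
print(env.job_done())"
```

```text
the job is handed in; nothing more can be done
None
```

I pressed the orange leg against its bumper at about 10 to 12 N for over half a second, then turned the blue lock knob clockwise to its firm end stop and released it. In the last close-up the leg is at its bumper and the tablet and gears look unmoved. The rover and screwdriver were outside that close-up and not checked again. I handed the job in at about 18 s; no verdict was returned.

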